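# Give the canisters back their own lids

### The job

The four stoneware canisters have been washed and three of their lids were put back on the wrong ones. Put every canister's own lid back on it, pushed home so that the disc lies flat on the rim all round. Leave the canisters standing where they are, and do not disturb the brush and the little dropper bottle behind them.

Things in the scene. Friction and masses are not known exactly. Their poses are not given: they have to be found in the camera images.
- small_canister: smallest of four white glazed stoneware canisters of one shape on the worktop right of the sink, loose, empty: 78 mm across the body, 80 mm tall to the rim, round mouth 36 mm wide in a 14 mm high collar 48 mm across; origin at the centre of its underside, z up. The worktop between and in front of the canisters is bare
- medium_canister: second smallest of four white glazed stoneware canisters of one shape on the worktop right of the sink, loose, empty: 88 mm across the body, 92 mm tall to the rim, round mouth 46 mm wide in a 14 mm high collar 58 mm across; origin at the centre of its underside, z up. The worktop between and in front of the canisters is bare
- large_canister: second largest of four white glazed stoneware canisters of one shape on the worktop right of the sink, loose, empty: 98 mm across the body, 104 mm tall to the rim, round mouth 56 mm wide in a 14 mm high collar 68 mm across; origin at the centre of its underside, z up. The worktop between and in front of the canisters is bare
- largest_canister: largest of four white glazed stoneware canisters of one shape on the worktop right of the sink, loose, empty: 108 mm across the body, 116 mm tall to the rim, round mouth 66 mm wide in a 14 mm high collar 78 mm across; origin at the centre of its underside, z up. It stands behind the others; the front edge of a wall shelf hangs 0.43 m above the worktop behind it
- small_lid: smallest of four light wooden lids, loose: disc 54 mm across, 8 mm thick; below it a grey plug 30 mm across, 10 mm deep, edge bevelled 3 mm; on top a knob 24 mm across, 30 mm high. Origin: centre of the plug's underside, z up (disc top +18 mm, knob top +48 mm). Belongs on small_canister: plug in the mouth, 3 mm spare round, disc flat on the rim, origin then 70 mm above the canister's
- medium_lid: second smallest of four light wooden lids, loose: disc 64 mm across, 8 mm thick; below it a grey plug 40 mm across, 10 mm deep, edge bevelled 3 mm; on top a knob 24 mm across, 30 mm high. Origin: centre of the plug's underside, z up (disc top +18 mm, knob top +48 mm). Belongs on medium_canister: plug in the mouth, 3 mm spare round, disc flat on the rim, origin then 82 mm above the canister's
- large_lid: second largest of four light wooden lids, loose: disc 74 mm across, 8 mm thick; below it a grey plug 50 mm across, 10 mm deep, edge bevelled 3 mm; on top a knob 24 mm across, 30 mm high. Origin: centre of the plug's underside, z up (disc top +18 mm, knob top +48 mm). Belongs on large_canister: plug in the mouth, 3 mm spare round, disc flat on the rim, origin then 94 mm above the canister's
- largest_lid: largest of four light wooden lids, loose: disc 84 mm across, 8 mm thick; below it a grey plug 60 mm across, 10 mm deep, edge bevelled 3 mm; on top a knob 24 mm across, 30 mm high. Origin: centre of the plug's underside, z up (disc top +18 mm, knob top +48 mm). Belongs on largest_canister: plug in the mouth, 3 mm spare round, disc flat on the rim, origin then 106 mm above the canister's
- brush_1: bystander: grey scrubbing brush with blue bristles, 30 x 85 x 55 mm, standing on the worktop behind the canisters, loose; origin at the centre of its underside
- dropper_bottle: bystander: small brown dropper bottle with a black top, 33 mm across, 102 mm tall, standing on the worktop behind the canisters, loose; origin at the centre of its underside
There are look-alikes about, which are no part of the job. What is shaped like the medium_lid but turquoise is not meant.

How it is judged:
At the end, for the whole second after the job is handed in: Each of the four lids sits in its own canister: centred to 6 mm, its height within 3 mm of fully home, level to 0.06 rad; every canister upright to 0.06 rad and within 40 mm of where it stood at the start; everything at rest (slower than 0.02 m/s) (horizontal distance between small_lid and small_canister below 0.006 m and z of small_lid in the frame of small_canister between 0.067 and 0.073 m and angle between each of small_lid, small_canister, medium_lid, medium_canister, large_lid, large_canister, largest_lid, largest_canister's own z axis and vertical below 0.06 rad and distance of each of small_canister, medium_canister, large_canister, largest_canister from where it was at the start of the episode below 0.04 m and linear speed of each of small_lid, small_canister, medium_lid, medium_canister, large_lid, large_canister, largest_lid, largest_canister below 0.02 m/s and horizontal distance between medium_lid and medium_canister below 0.006 m and z of medium_lid in the frame of medium_canister between 0.079 and 0.085 m and horizontal distance between large_lid and large_canister below 0.006 m and z of large_lid in the frame of large_canister between 0.091 and 0.097 m and horizontal distance between largest_lid and largest_canister below 0.006 m and z of largest_lid in the frame of largest_canister between 0.103 and 0.109 m); the robot touches nothing.
It fails at once if the brush or the dropper bottle is shifted by more than 30 mm or knocked over (distance of any of brush_1, dropper_bottle from where it was at the start of the episode above 0.03 m or angle between any of brush_1, dropper_bottle's own z axis and vertical above 0.3 rad).
It fails at once if a canister is knocked over (angle between any of small_canister, medium_canister, large_canister, largest_canister's own z axis and vertical above 0.5 rad).
It also fails if it takes over 104 s, if anything falls off the work surface, if the arm or the gripper's body presses on something with over 40 N, if the wrist force passes 120 N, or if a joint passes its speed limit or range.

### The arm

A 6-joint arm with a two-finger parallel gripper is mounted at the origin on a cart in front of the work surface, level with it; the furniture and walls round the work are solid. World frame = base frame: x ahead of the robot, y to its left, z up, the work surface at z = 0. Lengths are in m, angles in rad, forces in N, time in s.
With the tool pointing down it reaches from about 0.35 to 0.8 m from the base axis. Payload 7.3 kg.
Tool frame: the origin (TCP) lies at the very end of the fingers, on their centre line; the grasp point (between the pads) lies grip_depth behind it (grip_depth is the distance from the TCP to the grasp point, in m); z points along the fingers, y is the line along which they close (so a half turn about z gives the same grasp; the last joint's range is limited). The gripper opens to 85 mm and grips with 20 to 120 N. Pads are 22 mm wide; open, the fingers measure 114 mm over their backs; the gripper's body (76 mm by 85 mm) begins 54 mm behind the grasp point. The pads swing forward as they close: fully open they stand 13 mm farther back than shut.
Start: joints at [-1.442, 0.342, 1.524, -0, 1.275, -0.146], TCP at [0.142, -0.505, 0.231] pointing down, gripper open.
Joint ranges: [-2.53, 2.53], [-0.77, 2.02], [0.04, 2.7], [-1, 4.14], [0.28, 2.66], [-3.11, 3.11]. Speed limits (rad/s): [2.57, 2.57, 3.14, 3.14, 3.14, 3.14].

### API

Orientations are given as a rotation vector (axis times angle).
In Python, from rig import get_obs, read_camera, close_job, find_in, landmark_of, grip_depth gives the robot as it stands. The module is installed in compiled form; this text tells all that it offers.
- The arm moves only by the shell command python3 -m inch 'ROWS' [FORCE]. ROWS is JSON, a list of rows, each a list of 5 numbers: the shift along the world's x, y, z in mm, then the turn about the world's z in rad, then the closure, from -1 (fully open) to 1 (shut). A call has 1 to 8 rows; each row shifts and turns the commanded pose from where the row before left it; what a row does not reach is not made up. A row lasts 1/10 s, in which the tool goes at most 50 mm and 8.59 degrees, less where a joint would pass 70% of its speed; a pose out of reach is approached as far as the arm can. A call is refused whole if a number of a shift passes 50 or a number of a turn 0.15, either way. A call with a gripper value outside its range is refused whole. The fingers move at their own pace and stop on an object; FORCE is the grip in N (left out, the last holds). Time passes only in rows, so rows that do not move let the fingers close. It gives the time, the measured TCP pose, the force, the opening and the grip force at its end, in the units of the state.
- get_obs(): the state, without advancing time (a new reading comes with each control period).
- read_camera(name): name is "side" or "top" or "wrist"; returns a dict with "image" (480x640x3 uint8, red, green, blue), "depth" (480x640 float32, m along the optical axis (not along the pixel's ray), 0 where there is no reading), "fx", "fy", "cx", "cy" (pixels), "xyz" and "attitude" of the camera in the world; the wrist camera has in their place "T_tool_cam" (4x4, takes a point from camera to tool coordinates, whose origin is the TCP and whose axes are the flange's). Camera axes: x right, y down, z forward; pixel columns grow to the right and rows downward; lengths in m; the calibration is good to about 2 mm. A picture is of the moment at which its call begins: read the wrist's pose just before it.
- close_job(): hands the job in; it is judged then, once.
Trained networks look in the newest picture that a camera, given by its name, has taken for a name from the list of things; names that differ only in an ending like _2 or _b are one class to them, and where a whole thing is asked for, a point or a joint stands for the part that bears it (a point fixed in the world has none). Each returns a list of dicts, best first, with "score" (0 to 1); they miss things now and then, are a little off and sometimes report something else, mostly with a low value. They report only what shows in the picture. A call takes as long as a camera call. They do not tell look-alikes from the thing itself.
- find_in(camera, query): "at" ([x, y, z] in m, in world coordinates, good to about 4 mm: the middle of the surface that is visible of it).
- landmark_of(camera, query): "at" ([x, y, z] in m, in world coordinates, good to about 4 mm: a listed point, or the origin of a listed thing).
The state is a dict: "clock": time; "qpos": joint angles; "joint_velocities": joint speeds; "joint_torque": joint torques, N m; "eef_pos": TCP position; "ee_rot": TCP orientation; "contact_force": force on the tool from outside, world axes, zero at the start; "wrist_torque": the same for the moment, N m; "grip_width": finger opening in m; "grip_force": force on a finger pad.
Only numpy, scipy, OpenCV 4.12 (cv2) and the standard library are available. Lean on these libraries where they do the work, as an engineer would, in place of code of your own. Each camera call takes 0.05 s, during which the arm holds its last target. There are 200 camera calls.

## Working session

There is one attempt and no reset: what is moved stays moved. The work goes in short steps, Python scripts to look and compute and a shell command to move; the robot and the scene stay as the last step left them, time stands still between calls to the robot, and variables do not carry over. Pictures are saved under pics/ and viewed, at most 14 in all, crops included, and the job is handed in when it is done.

```bash
mkdir -p pics; cat > h.py <<'E'
from rig import *
import cv2,numpy as np
from scipy.spatial.transform import Rotation as R
def save(c,n):
    d=read_camera(c); cv2.imwrite(f'pics/{n}.png',d['image'][:,:,::-1]); return d
def cloud(d,o=None):
    z=d['depth'];v,u=np.mgrid[:480,:640]
    P=np.stack([(u-d['cx'])/d['fx']*z,(v-d['cy'])/d['fy']*z,z],-1)
    if 'T_tool_cam' in d:
        T=d['T_tool_cam'];P=P@T[:3,:3].T+T[:3,3]
        return P@R.from_rotvec(o['ee_rot']).as_matrix().T+o['eef_pos']
    a=np.array(d['attitude']); M=a if a.shape==(3,3) else R.from_rotvec(a).as_matrix()
    return P@M.T+np.array(d['xyz'])
E
python3 - <<'E'
from h import *
o=get_obs();print(o['clock'],grip_depth if not callable(grip_depth) else grip_depth(),o['ee_rot'],o['eef_pos'],o['grip_width'])
for c in ['top','side']:
    d=save(c,c);print(c,d['xyz'],d['attitude'])
    for n in ['small','medium','large','largest']:
        for k in ['_canister','_lid']:
            print(n+k,[(np.round(x['at'],3).tolist(),round(x['score'],2)) for x in landmark_of(c,n+k)[:3]])
    for n in ['brush_1','dropper_bottle']: print(n,[(np.round(x['at'],3).tolist(),round(x['score'],2)) for x in landmark_of(c,n)[:2]])
E
```

```text
0.0 0.0187 [-3.11041016e+00 -4.30160706e-01 -2.44105138e-05] [ 0.14243748 -0.50487612  0.23062015] 0.08529132718421864
top [ 0.44354776 -0.19162894  0.98749189] [-2.14325664  2.15123101 -0.14085928]
small_canister [([0.579, -0.236, 0.002], 0.66)]
small_lid [([0.515, -0.107, 0.08], 0.61)]
medium_canister [([0.51, -0.114, -0.0], 0.62), ([0.689, -0.095, 0.109], 0.36)]
medium_lid [([0.535, -0.387, 0.097], 0.7), ([0.392, -0.138, -0.001], 0.64)]
large_canister [([0.538, -0.385, -0.002], 0.62)]
large_lid [([0.588, -0.243, 0.087], 0.83)]
largest_canister [([0.694, -0.095, -0.001], 0.68)]
largest_lid [([0.688, -0.092, 0.107], 0.95), ([0.735, -0.193, 0.006], 0.44)]
brush_1 [([0.77, 0.009, -0.001], 0.67)]
dropper_bottle [([0.736, -0.193, 0.004], 0.85)]
side [ 0.44767175 -0.83262189  0.64293392] [-2.23941305  0.22696389 -0.07951663]
small_canister [([0.584, -0.235, -0.001], 0.67)]
small_lid [([0.517, -0.112, 0.083], 0.65)]
medium_canister [([0.517, -0.108, -0.005], 0.94)]
medium_lid [([0.536, -0.386, 0.091], 0.87), ([0.398, -0.14, -0.007], 0.57)]
large_canister [([0.534, -0.387, -0.0], 0.61)]
large_lid [([0.583, -0.234, 0.08], 0.74), ([0.583, -0.232, -0.001], 0.6)]
largest_canister [([0.689, -0.094, -0.004], 0.8)]
largest_lid [([0.693, -0.098, 0.104], 0.64)]
brush_1 [([0.769, 0.006, 0.004], 0.5)]
dropper_bottle [([0.733, -0.19, 0.003], 0.68)]
```

View pics/top.png

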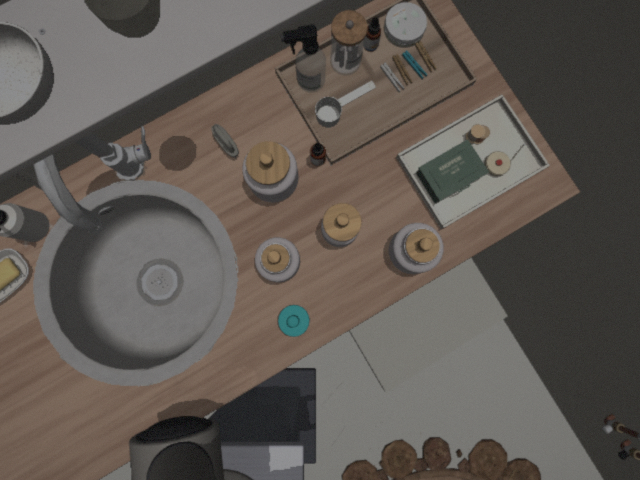

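View pics/side.png

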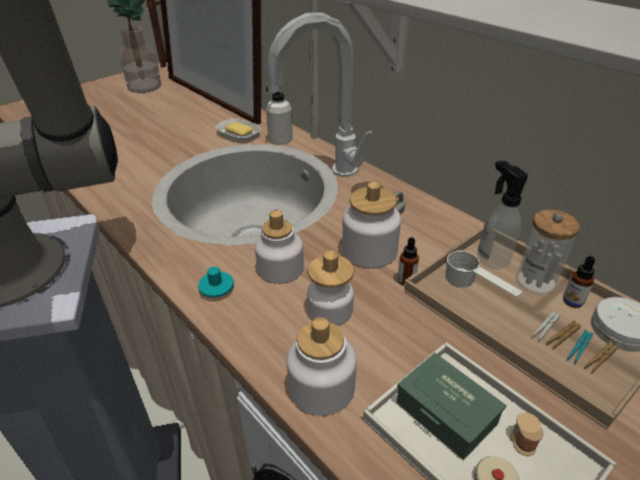

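Top view: large disc on the small canister (342,222), small disc on the medium one (275,260), medium disc on the large one (421,246), the largest one's own lid on it (268,163), and the turquoise decoy at (294,321). The side view agrees. Next I'll measure knobs, discs and bodies.

```bash
cat > m.py <<'E'
from h import *
from scipy.optimize import least_squares
C={'small':(.581,-.236,.039,.080),'medium':(.514,-.111,.044,.092),'large':(.536,-.386,.049,.104),'largest':(.690,-.095,.054,.116)}
def circ(p,r,c0):
    f=least_squares(lambda c:np.hypot(p[:,0]-c[0],p[:,1]-c[1])-r,c0,loss='soft_l1',f_scale=.001);return f.x,np.abs(f.fun).mean()
def around(P,x,y,r):
    Q=P.reshape(-1,3);Q=Q[np.isfinite(Q).all(1)];return Q[np.hypot(Q[:,0]-x,Q[:,1]-y)<r]
def lidfit(Q,top):  # expected knob top z
    k=Q[(Q[:,2]>top-.006)&(Q[:,2]<top+.02)]
    if len(k)<5:return None
    kc=(k[:,:2].min(0)+k[:,:2].max(0))/2
    d=Q[(abs(Q[:,2]-(top-.030))<.006)&(np.hypot(*(Q[:,:2]-kc).T)>.015)]
    A=np.c_[d[:,:2]-kc,np.ones(len(d))];s=np.linalg.lstsq(A,d[:,2],rcond=None)[0]
    return kc.round(4),np.median(k[:,2]).round(4),len(d),s.round(3)
E
python3 - <<'E'
from m import *
cl=[cloud(read_camera(c)) for c in('top','side')]
tops={'small':.128,'medium':.130,'large':.142,'largest':.154}
for n,(x,y,r,h) in C.items():
    for i,P in enumerate(cl):
        Q=around(P,x,y,r+.02)
        b=Q[(Q[:,2]>.015)&(Q[:,2]<.04)]
        print(n,['top','side'][i],'lid',lidfit(Q,tops[n]),'body',len(b),[np.round(v,4) for v in circ(b,r,(x,y))] if len(b)>10 else '')
E
```

```text
small top lid (array([ 0.5825, -0.2347]), np.float64(0.1273), 949, array([ 0.004, -0.001,  0.098])) body 44 [array([ 0.5833, -0.2344]), np.float64(0.0002)]
small side lid (array([ 0.5804, -0.2387]), np.float64(0.1273), 881, array([0.001, 0.022, 0.098])) body 440 [array([ 0.5806, -0.2367]), np.float64(0.0006)]
medium top lid (array([ 0.5139, -0.1084]), np.float64(0.1294), 430, array([0.009, 0.001, 0.1  ])) body 28 [array([ 0.5157, -0.108 ]), np.float64(0.0001)]
medium side lid (array([ 0.5122, -0.112 ]), np.float64(0.1289), 302, array([0.007, 0.049, 0.1  ])) body 475 [array([ 0.513 , -0.1108]), np.float64(0.0008)]
large top lid (array([ 0.5351, -0.3838]), np.float64(0.1411), 700, array([ 0.   , -0.004,  0.111])) body 91 [array([ 0.5366, -0.3843]), np.float64(0.0002)]
large side lid (array([ 0.5335, -0.388 ]), np.float64(0.1414), 970, array([0.006, 0.025, 0.112])) body 682 [array([ 0.5345, -0.3866]), np.float64(0.0005)]
largest top lid (array([ 0.6924, -0.0952]), np.float64(0.1536), 1282, array([0.003, 0.002, 0.124])) body 123 [array([ 0.6935, -0.0942]), np.float64(0.0003)]
largest side lid (array([ 0.6893, -0.0984]), np.float64(0.1529), 809, array([0.004, 0.018, 0.123])) body 573 [array([ 0.6908, -0.0967]), np.float64(0.0008)]
```

```bash
python3 -m inch '[[49,15,0,0,0],[49,15,0,0,0],[49,15,0,0,0],[49,15,0,0,0],[49,15,0,0,0],[49,15,0,0,0],[49,15,0,0,0],[49,14,0,0,0]]' 60; python3 -m inch '[[0,0,0,0,0],[0,0,0,0,0]]'; cat > w.py <<'E'
import sys
from m import *
o=get_obs();d=read_camera('wrist');P=cloud(d,o)
if len(sys.argv)>3: cv2.imwrite(f'pics/{sys.argv[3]}.png',d['image'][:,:,::-1])
n,t=sys.argv[1],float(sys.argv[2]);x,y,r,h=C[n]
Q=around(P,x,y,r+.02)
print('tcp',np.round(o['eef_pos'],4),'w',round(o['grip_width'],4),'t',o['clock'])
if t: print('lid',lidfit(Q,t))
k=Q[abs(Q[:,2]-h)<.004]
print('maxz',Q[:,2].max().round(4),'rim pts',len(k))
s=Q[(Q[:,2]>.02)&(Q[:,2]<h-.03)]
if len(s)>20: print('body',len(s),circ(s,r,(x,y)))
E
python3 w.py large .142 w1
```

```text
clock: 2.0
eef_pos: [0.5271, -0.3881, 0.2314]
ee_rot: [3.112, 0.431, -0.0]
contact_force: [1.3, -1.6, -0.2]
grip_width: 0.0423
grip_force: 0.0
clock: 2.2
eef_pos: [0.526, -0.3883, 0.2304]
ee_rot: [-3.111, -0.434, 0.002]
contact_force: [0.3, -0.1, 0.3]
grip_width: 0.0428
grip_force: 0.0
tcp [ 0.526  -0.3883  0.2304] w 0.0428 t 2.2
lid (array([ 0.5367, -0.3854]), np.float64(0.1426), 4451, array([-0.009, -0.001,  0.113]))
maxz 0.374 rim pts 620
body 752 (array([ 0.53596189, -0.38650198]), np.float64(0.0009127860750640097))
```

View pics/w1.png

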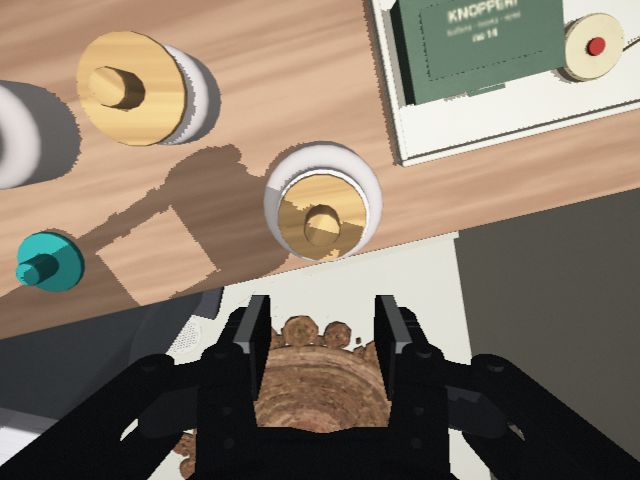

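Wrist view: the large canister with the medium lid at (322,225), knob lined up between the fingers; turquoise decoy at left (45,262). Descending to grasp.

```bash
python3 -m inch '[[9.5,2,-40,0,0],[0,0,-40,0,0],[0,0,-25,0,0],[0,0,-10,0,0],[0,0,0,0,0]]'; python3 -m inch '[[0,0,0,0,1],[0,0,0,0,1],[0,0,0,0,1],[0,0,0,0,1],[0,0,0,0,1],[0,0,0,0,1]]' 60
```

```text
clock: 2.75
eef_pos: [0.5333, -0.3876, 0.1156]
ee_rot: [-3.111, -0.427, 0.002]
contact_force: [-0.1, -0.6, -0.5]
grip_width: 0.0428
grip_force: 0.0
clock: 3.35
eef_pos: [0.5354, -0.3882, 0.1187]
ee_rot: [3.108, 0.43, 0.004]
contact_force: [-1.6, -0.9, 7.2]
grip_width: 0.0223
grip_force: 59.4
```

```bash
python3 -m inch '[[0,0,30,0,1],[0,0,40,0,1],[-15,36,0,0,1],[-15,36,0,0,1],[-15,36,0,0,1],[-15,36,0,0,1],[0,0,0,0,1],[0,0,0,0,1]]'; python3 - <<'E'
from m import *
o=get_obs();print(o['eef_pos'])
d=save('side','s2');P=cloud(d)
x,y=o['eef_pos'][:2]
Q=around(cloud(read_camera('top')),.536,-.386,.05);k=Q[abs(Q[:,2]-.104)<.005];print('rim',len(k),(k.min(0)+k.max(0))/2,k.max(0)-k.min(0))
E
```

```text
clock: 4.15
eef_pos: [0.4751, -0.2429, 0.1874]
ee_rot: [3.11, 0.432, 0.002]
contact_force: [0.7, -0.4, -0.4]
grip_width: 0.0221
grip_force: 59.1
[ 0.4751499  -0.24286309  0.18739663]
rim 202 [ 0.54303989 -0.38538882  0.10324071] [0.05290168 0.06375883 0.00768209]
```

View pics/s2.png

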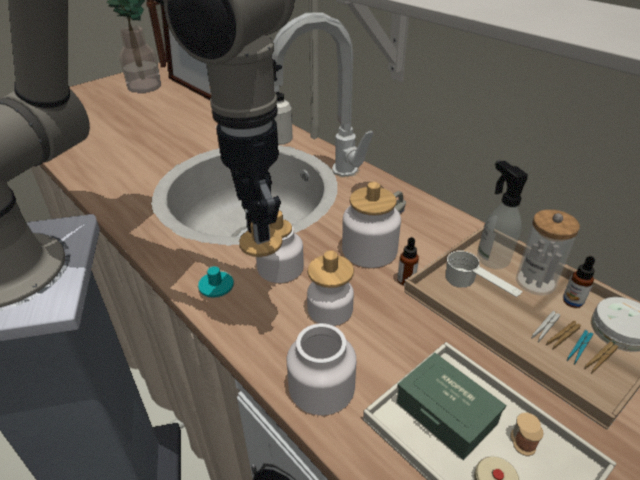

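The lid is held level at (262,240), and the large canister at (322,375) is open and still in place. Parking the lid.

```bash
python3 -m inch '[[0,0,-45,0,1],[0,0,-45,0,1],[0,0,-40,0,1],[0,0,-22,0,1],[0,0,0,0,1],[0,0,-5,0,1],[0,0,-3,0,1],[0,0,0,0,1]]'
```

```text
clock: 5.05
eef_pos: [0.4753, -0.2437, 0.0272]
ee_rot: [3.111, 0.43, 0.002]
contact_force: [0.2, -0.4, -1.0]
grip_width: 0.0221
grip_force: 59.0
```

```bash
python3 -m inch '[[0,0,-2,0,1],[0,0,-2,0,1],[0,0,0,0,1]]'; python3 -m inch '[[0,0,0,0,0],[0,0,0,0,0],[0,0,0,0,0],[0,0,0,0,0],[0,0,45,0,0],[0,0,50,0,0],[0,0,50,0,0],[0,0,0,0,0]]'
```

```text
clock: 5.35
eef_pos: [0.4754, -0.2436, 0.0247]
ee_rot: [3.11, 0.43, 0.003]
contact_force: [-3.6, 1.8, 15.3]
grip_width: 0.0223
grip_force: 61.0
clock: 6.15
eef_pos: [0.4779, -0.2452, 0.1741]
ee_rot: [3.103, 0.429, 0.015]
contact_force: [0.8, -0.8, -0.3]
grip_width: 0.0427
grip_force: 0.0
```

```bash
python3 -m inch '[[25,2,40,0,0],[40,3,15,0,0],[30,3,0,0,0],[0,0,0,0,0],[0,0,0,0,0]]'; python3 w.py small .128; python3 - <<'E'
from m import *
# parked lid, from top+side
for c in('top','wrist','side'):
    o=get_obs();P=cloud(read_camera(c),o);print(c,lidfit(around(P,.475,-.244,.045),.048))
Q=around(P,.536,-.386,.06);b=Q[(Q[:,2]>.015)&(Q[:,2]<.04)];print(circ(b,.049,(.536,-.386)))
E
```

```text
clock: 6.65
eef_pos: [0.5694, -0.2347, 0.2209]
ee_rot: [-3.111, -0.431, 0.003]
contact_force: [-1.0, 0.2, -0.2]
grip_width: 0.0426
grip_force: 0.0
tcp [ 0.5694 -0.2347  0.2209] w 0.0426 t 6.65
lid (array([ 0.5839, -0.237 ]), np.float64(0.1286), 6357, array([-0.004, -0.002,  0.099]))
maxz 0.317 rim pts 0
body 401 (array([ 0.58212039, -0.23680445]), np.float64(0.000600314037187441))
top (array([ 0.4774, -0.2402]), np.float64(0.0475), 341, array([ 0.004, -0.01 ,  0.018]))
wrist (array([ 0.4782, -0.2435]), np.float64(0.0488), 1999, array([-0.011, -0.001,  0.019]))
side (array([ 0.4749, -0.2454]), np.float64(0.0473), 607, array([-0.001,  0.02 ,  0.018]))
(array([ 0.53437042, -0.38738591]), np.float64(0.002048651996569418))
```

```bash
python3 -m inch '[[13,-2,-40,0,0],[0,0,-40,0,0],[0,0,-27,0,0],[0,0,-9,0,0],[0,0,0,0,0]]'; python3 -m inch '[[0,0,0,0,1],[0,0,0,0,1],[0,0,0,0,1],[0,0,0,0,1],[0,0,0,0,1],[0,0,0,0,1]]' 60
```

```text
clock: 7.35
eef_pos: [0.5819, -0.2371, 0.1056]
ee_rot: [-3.111, -0.429, 0.003]
contact_force: [0.9, -0.1, 0.3]
grip_width: 0.0425
grip_force: 0.0
clock: 7.95
eef_pos: [0.5837, -0.2378, 0.1085]
ee_rot: [3.109, 0.43, 0.005]
contact_force: [-1.1, -0.2, 6.3]
grip_width: 0.0215
grip_force: 59.3
```

```bash
python3 -m inch '[[0,0,20,0,1],[0,0,40,0,1],[0,0,30,0,1],[0,0,0,0,1],[0,0,0,0,1]]'; python3 -c "
from m import *
o=get_obs()
print(lidfit(around(cloud(read_camera('side')),*o['eef_pos'][:2],.05),.222))
for c in('top','side'):
    Q=around(cloud(read_camera(c)),.582,-.236,.06);b=Q[(Q[:,2]>.015)&(Q[:,2]<.04)];print(circ(b,.039,(.582,-.236)))"
```

```text
clock: 8.45
eef_pos: [0.5828, -0.2371, 0.1971]
ee_rot: [3.111, 0.43, 0.002]
contact_force: [0.4, -0.4, -1.4]
grip_width: 0.0219
grip_force: 58.9
(array([ 0.5781, -0.2413]), np.float64(0.2266), 510, array([-0.001, -0.001,  0.187]))
(array([ 0.58321185, -0.23436393]), np.float64(0.00014109992652183487))
(array([ 0.58061595, -0.23692346]), np.float64(0.0010871014576286427))
```

```bash
python3 -m inch '[[-12,-37,0,0,1],[-12,-38,0,0,1],[-12,-37,0,0,1],[-12,-37,0,0,1],[0,0,-30,0,1],[0,0,-18,0,1],[0,0,0,0,1],[0,0,0,0,1]]'; cat > c.py <<'E'
import sys
from m import *
n,dr,zd=sys.argv[1],float(sys.argv[2])/2,float(sys.argv[3]); x,y,r,h=C[n]  # disc radius, disc top z
for c in('side','top','wrist'):
    o=get_obs();d=read_camera(c);P=cloud(d,o)
    if c=='side': cv2.imwrite('pics/%s.png'%sys.argv[4],cv2.resize(d['image'][150:450,180:480,::-1],(600,600)))
    Q=around(P,x,y,r+.02)
    D=Q[abs(Q[:,2]-zd)<.004]; b=Q[(Q[:,2]>.015)&(Q[:,2]<h-.035)]
    if len(D)>50:
        # disc edge: outermost point per bearing
        g=(D[:,:2].min(0)+D[:,:2].max(0))/2;a=np.round(np.arctan2(*(D[:,:2]-g).T)*12).astype(int);rr=np.hypot(*(D[:,:2]-g).T)
        E=np.array([D[a==k][rr[a==k].argmax()] for k in set(a)]);print(c,'disc',len(D),circ(E,dr,g),'z',np.median(D[:,2]))
    if len(b)>10: print(c,'body',len(b),circ(b,r,(x,y)))
E
python3 c.py large 74 .126 s3
```

```text
clock: 9.4
eef_pos: [0.5346, -0.3859, 0.1477]
ee_rot: [-3.111, -0.43, 0.002]
contact_force: [0.4, -0.1, -0.8]
grip_width: 0.0221
grip_force: 59.0
side body 1781 (array([ 0.53450231, -0.38692994]), np.float64(0.0013347903837722407))
top body 38 (array([ 0.5366675 , -0.38445232]), np.float64(0.00016330947404664405))
wrist body 763 (array([ 0.5364168 , -0.38619888]), np.float64(9.893736480145798e-05))
```

View pics/s3.png

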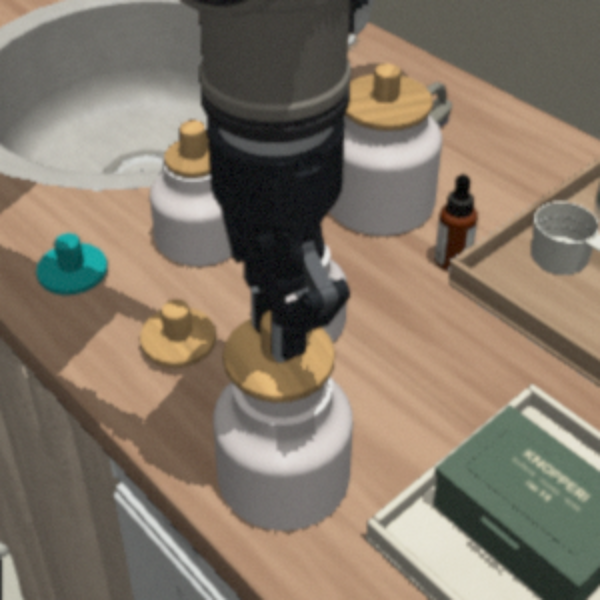

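The large lid is held over the large canister at (280,360) and looks well centred; the medium lid is parked at (177,335).

```bash
python3 c.py large 74 .138 s3b
```

```text
side disc 1394 (array([15.06591787, 33.62287147]), np.float64(0.018674798813365104)) z 0.13902575504955228
side body 1835 (array([ 0.53450166, -0.38697772]), np.float64(0.0014012616264399592))
top disc 277 (array([32.14917616, 18.80082155]), np.float64(0.009033504375389164)) z 0.13880862634991276
top body 39 (array([ 0.53683291, -0.38455753]), np.float64(0.00021046573415093445))
wrist disc 11153 (array([-35.58543183,  -8.35624372]), np.float64(0.021422422102214605)) z 0.13987006525070916
wrist body 753 (array([ 0.53644806, -0.38618504]), np.float64(9.725578096885826e-05))
```

```bash
python3 -m inch '[[1,0,-8,0,1],[0,0,-6,0,1],[0,0,-5,0,1],[0,0,-3,0,1],[0,0,0,0,1]]'
```

```text
clock: 10.2
eef_pos: [0.5354, -0.3859, 0.1254]
ee_rot: [-3.111, -0.43, 0.001]
contact_force: [0.5, 0.7, -0.8]
grip_width: 0.0214
grip_force: 59.0
```

```bash
python3 -m inch '[[0,0,-3,0,1],[0,0,-3,0,1],[0,0,0,0,1]]'
```

```text
clock: 10.5
eef_pos: [0.536, -0.3864, 0.1226]
ee_rot: [3.11, 0.43, 0.002]
contact_force: [-3.3, 3.0, 10.4]
grip_width: 0.0217
grip_force: 59.9
```

Seated (z as predicted, with contact force). Release and go over the medium canister.

```bash
python3 -m inch '[[0,0,0,0,0],[0,0,0,0,0],[0,0,0,0,0],[0,0,20,0,0],[0,0,45,0,0],[0,0,45,0,0],[0,0,0,0,0]]'; python3 w.py large .142;  python3 -m inch '[[0,46,0,0,0],[0,46,0,0,0],[0,46,0,0,0],[0,46,0,0,0],[-10,46,0,0,0],[-15,46,0,0,0],[0,0,0,0,0],[0,0,0,0,0]]'; python3 w.py medium .130
```

```text
clock: 11.2
eef_pos: [0.5379, -0.3881, 0.2379]
ee_rot: [3.102, 0.429, 0.013]
contact_force: [-0.3, 0.3, 0.5]
grip_width: 0.0427
grip_force: 0.0
tcp [ 0.5379 -0.3881  0.2379] w 0.0427 t 11.2
lid (array([ 0.5363, -0.3869]), np.float64(0.1427), 5930, array([-0.005, -0.001,  0.113]))
maxz 0.3347 rim pts 7
body 785 (array([ 0.5359493 , -0.38644118]), np.float64(0.000717622859752526))
clock: 12.05
eef_pos: [0.5102, -0.109, 0.2295]
ee_rot: [-3.111, -0.434, 0.002]
contact_force: [1.0, -0.4, 0.6]
grip_width: 0.0427
grip_force: 0.0
tcp [ 0.5102 -0.109   0.2295] w 0.0427 t 12.05
lid (array([ 0.5151, -0.1105]), np.float64(0.1307), 2476, array([-0.014, -0.006,  0.101]))
maxz 0.3258 rim pts 532
body 733 (array([ 0.51475551, -0.11041986]), np.float64(0.0008122897541832161))
```

```bash
python3 -m inch '[[4,-1,-40,0,0],[0,0,-40,0,0],[0,0,-32,0,0],[0,0,-10,0,0],[0,0,0,0,0]]'; python3 -m inch '[[0,0,0,0,1],[0,0,0,0,1],[0,0,0,0,1],[0,0,0,0,1],[0,0,0,0,1]]' 60;python3 -m inch '[[0,0,20,0,1],[0,0,40,0,1],[0,0,10,0,1],[0,0,0,0,1],[0,0,0,0,1]]'
```

```text
clock: 12.6
eef_pos: [0.5141, -0.1119, 0.1068]
ee_rot: [-3.111, -0.428, 0.005]
contact_force: [-0.5, 0.0, 0.6]
grip_width: 0.0429
grip_force: 0.0
clock: 13.1
eef_pos: [0.5159, -0.1117, 0.11]
ee_rot: [3.11, 0.43, 0.005]
contact_force: [0.7, -1.0, 6.5]
grip_width: 0.0218
grip_force: 59.5
clock: 13.6
eef_pos: [0.5142, -0.1108, 0.1776]
ee_rot: [-3.112, -0.43, 0.002]
contact_force: [-0.9, 0.3, -2.0]
grip_width: 0.0221
grip_force: 58.9
```

```bash
python3 -m inch '[[17,-31,0,0,1],[17,-32,0,0,1],[17,-31,0,0,1],[17,-31,0,0,1],[0,0,-40,0,1],[0,0,-24,0,1],[0,0,0,0,1],[0,0,0,0,1]]'; python3 - <<'E'
from m import *
for c in('side','top','wrist'):
    o=get_obs();d=read_camera(c);P=cloud(d,o)
    if c=='side': cv2.imwrite('pics/s4.png',cv2.resize(d['image'][200:400,240:440,::-1],(600,600)))
    Q=around(P,.582,-.236,.06);b=Q[(Q[:,2]>.015)&(Q[:,2]<.045)];print(c,circ(b,.039,(.582,-.236)))
    D=around(P,.582,-.236,.05);D=D[abs(D[:,2]-.102)<.003];D=D[np.hypot(*(D[:,:2]-o['eef_pos'][:2]).T)<.03];print(len(D),np.median(D[:,2]),(D.min(0)+D.max(0))/2,np.ptp(D,0))
E
```

```text
clock: 14.4
eef_pos: [0.5823, -0.2358, 0.1134]
ee_rot: [-3.111, -0.43, 0.003]
contact_force: [-0.1, -0.4, -1.5]
grip_width: 0.0217
grip_force: 59.0
side (array([ 0.58065132, -0.23706718]), np.float64(0.0011788044483633559))
387 0.10307958886638413 [ 0.57919074 -0.23859285  0.10200376] [0.05232749 0.05244598 0.0059752 ]
top (array([ 0.58332705, -0.23439291]), np.float64(0.00023378621843870003))
78 0.10340981025197987 [ 0.56651085 -0.23190519  0.10225697] [0.01973156 0.04512419 0.0054547 ]
wrist (array([ 0.5827624 , -0.23636046]), np.float64(0.00011680847103738199))
422 0.1039975833286176 [ 0.59236909 -0.23654074  0.10231309] [0.03578609 0.05265775 0.00534697]
```

View pics/s4.png

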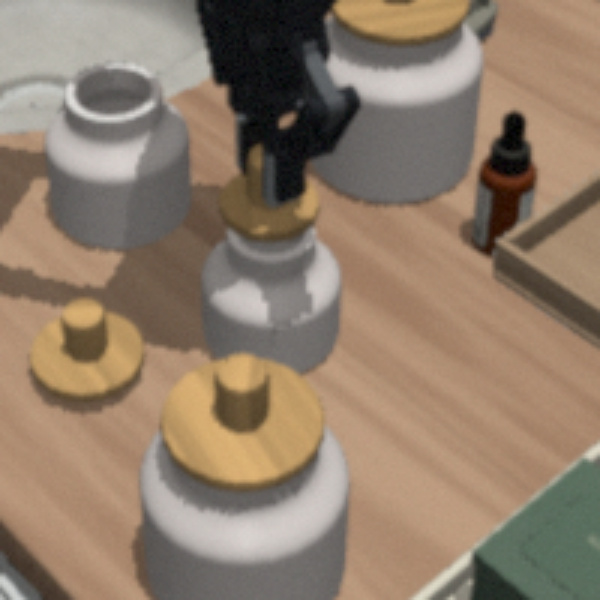

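The small lid hovers centred over the small canister at (270,200); the large lid sits flat on its own canister. Lowering it.

```bash
python3 -m inch '[[0.5,0,-5,0,1],[0,0,-4,0,1],[0,0,-3,0,1],[0,0,0,0,1],[0,0,-3,0,1],[0,0,-3,0,1],[0,0,0,0,1]]'
```

```text
clock: 15.25
eef_pos: [0.5835, -0.2363, 0.098]
ee_rot: [3.111, 0.43, 0.002]
contact_force: [-3.2, 2.3, 9.3]
grip_width: 0.0217
grip_force: 60.1
```

```bash
python3 -m inch '[[0,0,0,0,0],[0,0,0,0,0],[0,0,0,0,0],[0,0,20,0,0],[0,0,45,0,0],[0,0,45,0,0],[0,0,0,0,0]]'; python3 w.py small .118;  python3 -m inch '[[-36,-2,0,0,0],[-36,-2,0,0,0],[-38,-3,0,0,0],[0,0,-40,0,0],[0,0,-20,0,0],[0,0,0,0,0],[0,0,0,0,0]]'; python3 -c "
from m import *
o=get_obs();P=cloud(read_camera('wrist'),o);print(o['eef_pos'],lidfit(around(P,.476,-.244,.045),.048))"
```

```text
clock: 15.95
eef_pos: [0.5861, -0.2376, 0.2134]
ee_rot: [3.104, 0.429, 0.016]
contact_force: [-0.1, -0.0, 0.1]
grip_width: 0.0424
grip_force: 0.0
tcp [ 0.5861 -0.2376  0.2134] w 0.0424 t 15.95
lid (array([ 0.5838, -0.237 ]), np.float64(0.1186), 2419, array([-0.009, -0.003,  0.089]))
maxz 0.3098 rim pts 6
body 655 (array([ 0.58228507, -0.23662776]), np.float64(0.0007426935446938598))
clock: 16.7
eef_pos: [0.4731, -0.243, 0.1459]
ee_rot: [-3.111, -0.43, 0.002]
contact_force: [1.0, 0.3, 0.8]
grip_width: 0.0427
grip_force: 0.0
[ 0.47311326 -0.24301946  0.14588346] (array([ 0.478 , -0.2436]), np.float64(0.0487), 4058, array([-0.005, -0.002,  0.019]))
```

```bash
python3 -m inch '[[3.5,0,-40,0,0],[0,0,-40,0,0],[0,0,-30,0,0],[0,0,-10,0,0],[0,0,0,0,0]]'; python3 -m inch '[[0,0,0,0,1],[0,0,0,0,1],[0,0,0,0,1],[0,0,0,0,1],[0,0,0,0,1]]' 60;python3 -m inch '[[0,0,20,0,1],[0,0,45,0,1],[0,0,45,0,1],[0,0,10,0,1],[0,0,0,0,1],[0,0,0,0,1]]'
```

```text
clock: 17.25
eef_pos: [0.4768, -0.2431, 0.026]
ee_rot: [-3.111, -0.431, 0.001]
contact_force: [-0.1, 0.3, 0.6]
grip_width: 0.0428
grip_force: 0.0
clock: 17.75
eef_pos: [0.478, -0.2439, 0.0282]
ee_rot: [3.109, 0.43, 0.005]
contact_force: [0.0, 1.3, 6.6]
grip_width: 0.022
grip_force: 58.9
clock: 18.35
eef_pos: [0.4761, -0.2427, 0.1456]
ee_rot: [-3.111, -0.43, 0.001]
contact_force: [-0.2, -0.0, -1.3]
grip_width: 0.0219
grip_force: 58.9
```

```bash
python3 -m inch '[[10,33,0,0,1],[10,33,0,0,1],[10,34,0,0,1],[8.5,33,0,0,1],[0,0,-20,0,1],[0,0,0,0,1],[0,0,0,0,1]]'; python3 - <<'E'
from m import *
for c in('side','top','wrist'):
    o=get_obs();d=read_camera(c);P=cloud(d,o)
    if c=='side': cv2.imwrite('pics/s5.png',cv2.resize(d['image'][180:380,180:380,::-1],(600,600)))
    Q=around(P,.5145,-.110,.06);b=Q[(Q[:,2]>.015)&(Q[:,2]<.05)];print(c,circ(b,.044,(.5145,-.110)))
    D=Q[abs(Q[:,2]-.115)<.003];D=D[np.hypot(*(D[:,:2]-o['eef_pos'][:2]).T)<.036];print(len(D),np.median(D[:,2]),(D.min(0)+D.max(0))/2,np.ptp(D,0))
E
```

```text
clock: 19.05
eef_pos: [0.5143, -0.11, 0.1249]
ee_rot: [-3.111, -0.43, 0.005]
contact_force: [-0.4, 0.6, -0.7]
grip_width: 0.0219
grip_force: 59.0
side (array([ 0.51302676, -0.11100153]), np.float64(0.0009947709336803564))
452 0.11453782184951006 [ 0.5113193  -0.11568875  0.11490923] [0.06224566 0.05942662 0.00573617]
top (array([ 0.5145, -0.11  ]), np.float64(nan))m.py:5: RuntimeWarning: Mean of empty slice.
  f=least_squares(lambda c:np.hypot(p[:,0]-c[0],p[:,1]-c[1])-r,c0,loss='soft_l1',f_scale=.001);return f.x,np.abs(f.fun).mean()
  ret = ret.dtype.type(ret / rcount)
  return _methods._mean(a, axis=axis, dtype=dtype,
Traceback (most recent call last):
ValueError: zero-size array to reduction operation minimum which has no identity
```

View pics/s5.png

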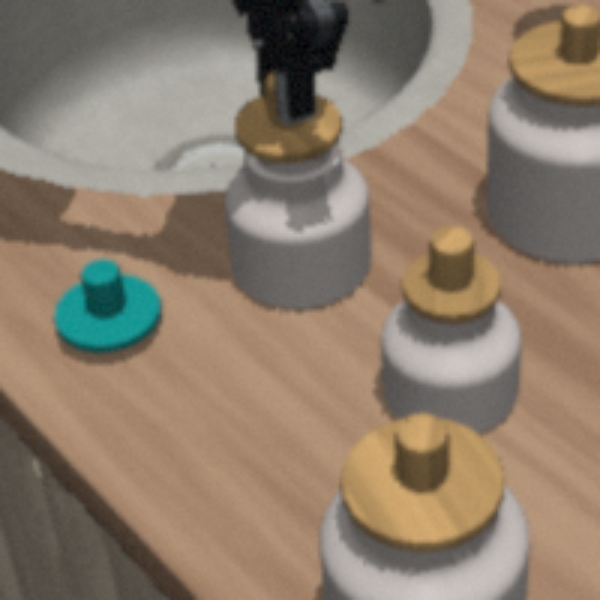

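The medium lid hovers over the medium canister at (289,125), about 2 mm to the left (-x). I'll correct slightly and lower.

```bash
python3 -m inch '[[1.5,1,-4,0,1],[0,0,-4,0,1],[0,0,-4,0,1],[0,0,0,0,1],[0,0,-3,0,1],[0,0,-3,0,1],[0,0,0,0,1]]'
```

```text
clock: 19.85
eef_pos: [0.5173, -0.1093, 0.1103]
ee_rot: [3.11, 0.431, 0.003]
contact_force: [-5.3, 2.9, 14.8]
grip_width: 0.0221
grip_force: 60.3
```

Seated at the predicted height. Release, back off, and check everything.

```bash
python3 -m inch '[[0,0,0,0,0],[0,0,0,0,0],[0,0,0,0,0],[0,0,20,0,0],[0,0,45,0,0],[0,0,45,0,0],[0,0,0,0,0]]'; python3 w.py medium .130; python3 -m inch '[[0,-20,40,0,0],[-40,-20,40,0,0],[-45,-10,0,0,0],[-45,0,0,0,0],[0,0,0,0,0],[0,0,0,0,0]]'; python3 - <<'E'
from m import *
o=get_obs()
for c in('top','side','wrist'):
    d=read_camera(c);P=cloud(d,o)
    if c=='side': cv2.imwrite('pics/fin.png',cv2.resize(d['image'][150:450,180:480,::-1],(600,600)))
    for n,(x,y,r,h) in C.items():
        Q=around(P,x,y,r+.02);b=Q[(Q[:,2]>.015)&(Q[:,2]<.04)]
        print(c,n,lidfit(Q,h+.038),circ(b,r,(x,y))[0].round(4) if len(b)>10 else '')
E
```

```text
clock: 20.55
eef_pos: [0.5197, -0.1102, 0.2242]
ee_rot: [3.106, 0.43, 0.016]
contact_force: [0.8, 0.4, 0.1]
grip_width: 0.0426
grip_force: 0.0
tcp [ 0.5197 -0.1102  0.2242] w 0.0426 t 20.55
lid (array([ 0.5171, -0.1094]), np.float64(0.1306), 4060, array([-0.008, -0.002,  0.101]))
maxz 0.321 rim pts 12
body 782 (array([ 0.51476482, -0.11057982]), np.float64(0.0007043414069673952))
clock: 21.2
eef_pos: [0.3928, -0.1558, 0.2909]
ee_rot: [-3.112, -0.428, 0.001]
contact_force: [0.9, -0.8, 0.7]
grip_width: 0.0424
grip_force: 0.0
top small (array([ 0.5823, -0.2352]), np.float64(0.1169), 401, array([0.013, 0.004, 0.088])) [ 0.5833 -0.2344]
top medium (array([ 0.5174, -0.1082]), np.float64(0.1293), 688, array([0.002, 0.006, 0.1  ])) [ 0.5157 -0.108 ]
top large (array([ 0.5354, -0.3845]), np.float64(0.1413), 1000, array([ 0.002, -0.004,  0.112])) [ 0.5367 -0.3844]
top largest (array([ 0.6925, -0.0952]), np.float64(0.1537), 1290, array([0.005, 0.001, 0.124])) [ 0.6935 -0.0943]
side small (array([ 0.5803, -0.2393]), np.float64(0.1172), 382, array([0.008, 0.042, 0.088])) [ 0.5807 -0.2368]
side medium (array([ 0.5144, -0.112 ]), np.float64(0.129), 464, array([-0.001,  0.02 ,  0.1  ])) [ 0.513  -0.1111]
side large (array([ 0.5339, -0.388 ]), np.float64(0.1415), 1410, array([0.006, 0.014, 0.112])) [ 0.5345 -0.3867]
side largest (array([ 0.6896, -0.0998]), np.float64(0.1528), 808, array([0.007, 0.018, 0.123])) [ 0.6908 -0.0966]
wrist small (array([ 0.5773, -0.2369]), np.float64(0.1181), 1422, array([ 0.019, -0.012,  0.088])) [ 0.5815 -0.237 ]
wrist medium (array([ 0.5151, -0.1096]), np.float64(0.1303), 4116, array([0.001, 0.002, 0.101])) [ 0.5143 -0.1105]
wrist large None [ 0.5347 -0.3868]
wrist largest None
```

View pics/fin.png

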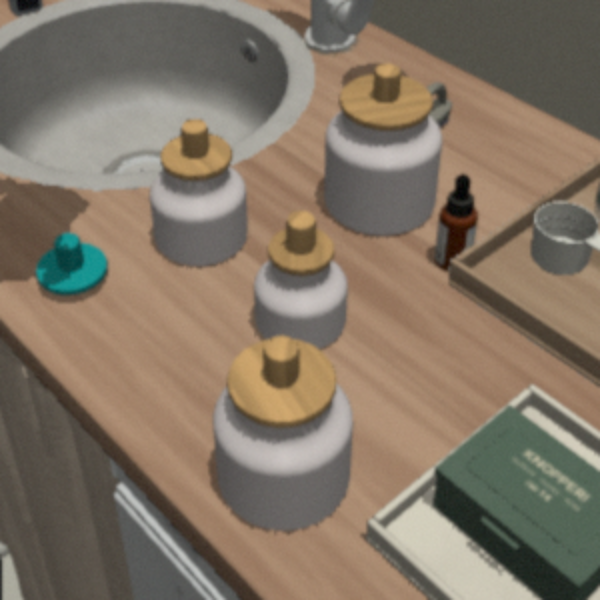

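All four lids lie flat on their own canisters, at the right heights and within 3 mm of centre. The brush and bottle haven't moved.

```bash
python3 -c "
from rig import *
print(close_job())"
```

```text
the job is handed in; nothing more can be done
None
```

I put the three misplaced lids back on their own canisters; the largest canister already had its own lid on, so I left that one alone. By my last measurements all four lids lie flat within about 3 mm of centre and the canisters haven't moved. The job is handed in at about 21 s on the robot's clock, but the hand-in returned no verdict.

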